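Present the used filter plate from a bench filter unit

TASK

A brown bottle has been left on the cover of the white bench filter unit: stand it upright on the middle of the round cork coaster and let go of it. Then lift the unit's cover (blue tab in front) to upright or a little beyond and leave it standing open, draw the orange-framed filter plate out of its bay (leave the blue-framed one in), and present it over the middle of the white viewing mat: upright, its broad face square to the mat (plate width along the mat's long edges), about 10 cm above it. Finish still holding the plate there, motionless, in the gripper.

Things in the scene. Friction and masses are not known exactly. Their poses are not given: they have to be found in the camera images.
- unit: White filter unit, fixed, open-topped, 110 (x) x 132 (y) x 85 mm high; origin at underside centre, front at -x. Walls 5-6 mm, inner floor z = 6 mm. Two bays at x = -4, y = +32 and -32 mm, each with an upright plate in side guides (up to z = 42 mm, 1.5 mm play). From the plates' mid-plane it is empty 46 mm to the front wall, 54 to the back wall. Covered by the flap.
- flap (a joint): Hinge of the grey cover flap, rad: 0 = shut, grows as it opens up and back, stop at 1.8 (past vertical). Axis along the unit's y at unit x = +55, z = 85 mm. Flap 110 x 132 x 5 mm, top at z = 90 mm when shut. The stiff hinge keeps whatever angle it is left at; moving it takes 1 to 1.5 N at the tab.
- flap_tab (a point): Grip point in the flap's blue tab. Tab 22 mm wide (unit's y), 7 mm thick, sticking out 40 mm from the flap's front edge in its plane; the point is 28 mm from that edge, 138 mm from the hinge, 3.5 mm above the flap's underside (shut: unit x = -83, y = 0, z = 88.5 mm). Pinched by its side edges, the tab can pivot between the fingers as the flap swings.
- flap_hinge (a point): Middle of the flap's hinge axis, on the fixed unit; its axes are those of the unit, the hinge axis is y.
- bottle: Loose closed brown bottle, white cap, 43 mm diameter, 92 mm tall: round body up to about 55 mm, shoulder to 72 mm, cap 23 mm diameter above. About 0.12 kg. Origin at the centre of its underside, z up. Starts standing on the shut flap. Beware: a tall fixed microscope (over 0.35 m) stands left of the unit at about world x 0.35 to 0.7, y 0.25 to 0.6; pass in front of it.
- coaster: Round cork coaster fixed on the desk, 80 mm in diameter, 4 mm thick; origin at the centre of its underside.
- plate_used: Used filter plate: orange frame, brown pleats, 10 mm thick (x), 52 wide (y), 66 tall (z); origin at the centre of its lower edge. About 0.06 kg. Its top 28 mm is a plain solid grip panel 10 mm thick. Stands on the floor of either bay, top 72 mm above the desk, axes parallel to the unit's.
- plate_fresh: The fresh filter plate: blue frame, white filter, otherwise the same shape; stands in the other bay and stays there.
- mat: Viewing mat fixed on the desk, white with a black border, 110 (x) by 150 (y, the long edges) by 3 mm; origin at the centre of its underside, z up.
Mind the look-alikes: they are no part of the job. What is shaped like the bottle but pink is not meant.

How it is judged:
On the way, in this order (a step that is already met when the one before it is completed fails the run):
1. the bottle stands upright on the coaster, let go (horizontal distance between bottle and coaster below 0.025 m and height (world z) of bottle below 0.008 m and angle between bottle's own z axis and vertical below 0.1 rad and contact force between bottle and the fingers below 0.05 N), for 0.2 s.
2. the cover flap stands open, at least 1.35 rad (value of joint flap above 1.35 rad), for 0.2 s.
3. the orange plate is drawn up clear of the unit, in the fingers (z of plate_used in the frame of unit above 0.087 m and contact force between plate_used and the fingers above 1 N), for 0.1 s.
At the end, for the whole second after the job is handed in: Orange plate held still in the fingers only, within 30 mm of the mat centre, lower edge 50-180 mm up, upright and square to the mat within 0.2 rad; flap open over 1.3 rad; bottle upright on the coaster within 25 mm of its centre; blue plate in its bay (horizontal distance between plate_used and mat below 0.03 m and height (world z) of plate_used between 0.05 and 0.18 m and angle between plate_used's own z axis and vertical below 0.2 rad and angle between the x axis of plate_used and the x axis of mat, either way round below 0.2 rad and contact force between plate_used and the fingers above 1 N and linear speed of plate_used below 0.02 m/s and contact force between plate_used and unit below 0.05 N and contact force between plate_used and mat below 0.05 N and contact force between plate_used and bottle below 0.05 N and value of joint flap above 1.3 rad and horizontal distance between bottle and coaster below 0.025 m and height (world z) of bottle below 0.008 m and angle between bottle's own z axis and vertical below 0.1 rad and z of plate_fresh in the frame of unit below 0.012 m); the arm keeps its last pose, push and grip.
It fails at once if the bottle is tipped over (angle between bottle's own z axis and vertical above 0.6 rad).
It fails at once if the blue plate is pulled out of its bay (z of plate_fresh in the frame of unit above 0.03 m).
It also fails if it takes over 72 s, if anything falls off the work surface, if the arm or the gripper's body presses on something with over 40 N, if the wrist force passes 120 N, or if a joint passes its speed limit or range.

ROBOT

A 7-joint arm with a two-finger parallel gripper is mounted at the origin on a cart in front of the work surface, level with it; the furniture and walls round the work are solid. World frame = base frame: x ahead of the robot, y to its left, z up, the work surface at z = 0. Lengths are in m, angles in rad, forces in N, time in s.
With the tool pointing down it reaches from about 0.4 to 0.85 m from the base axis. Payload 10.4 kg.
Tool frame: the origin (TCP) lies on the centre line of the jaws, within the pads' length; the fingertips stand 17 mm ahead of it and the grasp point (between the pads) lies 2 mm behind it (manip.tcp_to_tips is the distance from the TCP to the fingertips, in m); z points along the fingers, x is the direction in which the jaws open and shut, and the axes are right-handed (so a half turn about z gives the same grasp; the last joint's range is limited). The gripper opens to 85 mm and grips with 20 to 120 N. Pads are 22 mm wide; open, the fingers measure 114 mm over their backs; the gripper's body (76 mm by 85 mm) begins 54 mm behind the grasp point. The pads swing forward as they close: fully open they stand 13 mm farther back than shut.
Start: joints at [1.243, 0.332, -0.065, 1.46, 0.022, 1.35, -0.088], TCP at [0.188, -0.596, 0.248] pointing down, gripper open.
Joint ranges: [-2.6, 2.6], [-0.5, 2.12], [-1.47, 1.34], [0.16, 2.42], [-1.27, 4.41], [0.06, 2.06], [-2.6, 2.6]. Speed limits (rad/s): [2.22, 2.22, 2.79, 2.79, 3.14, 3.14, 3.14].

INTERFACE

Orientations are given as a unit quaternion [x, y, z, w].
In Python, from workcell import manip gives the robot as it stands.
- The arm moves only by the shell command python3 -m pendant 'ROWS' [FORCE]. ROWS is JSON, a list of rows, each a list of 3 entries, a list of its own where there are three numbers: the shift along the world's x, y, z in cm, then the turn, a rotation vector about the world's x, y, z in degrees, then the closure in counts, from 0 (fully open) to 255 (shut). A call has 1 to 12 rows; each row shifts and turns the pose as measured when the row begins; what a row does not reach is not made up. A row lasts 1/8 s, in which the tool goes at most 62.5 mm and 10.7 degrees, less where a joint would pass 70% of its speed; a pose out of reach is approached as far as the arm can. A call is refused whole if a number of a shift passes 6.25 or a number of a turn 10.7, either way. A call with a gripper value outside its range is refused whole. The fingers move at their own pace and stop on an object; FORCE is the grip in N (left out, the last holds). Time passes only in rows, so rows that do not move let the fingers close. It gives the time, the measured TCP pose, the force and the opening at its end, in the units of the state.
- manip.get_obs(): the state, without advancing time (a new reading comes with each control period).
- manip.camera(name): name is "scene" or "top" or "wrist"; returns a dict with "pixels" (384x512x3 uint8, red, green, blue), "range_z" (384x512 float32, m along the optical axis (not along the pixel's ray), 0 where there is no reading), "K" (3x3 intrinsics, pixels), "origin" and "rotation" of the camera in the world; the wrist camera has in their place "hand_eye" (4x4, takes a point from camera to tool coordinates, whose origin is the TCP and whose axes are the tool frame's). Camera axes: x right, y down, z forward; pixel columns grow to the right and rows downward; lengths in m; the calibration is good to about 2 mm. A picture is of the moment at which its call begins: read the wrist's pose just before it.
- manip.hand_in(): hands the job in, once; it reports no verdict.
The state is a dict: "clock": time; "joint_pos": joint angles; "joint_velocities": joint speeds; "tau": joint torques, N m; "position": TCP position; "ee_rot": TCP orientation; "ft_force": force on the tool from outside, world axes, zero at the start; "torque": the same for the moment, N m; "grip_width": opening from 0.0 (shut) to 1.0 (fully open).
Only numpy, scipy, OpenCV 4.12 (cv2) and the standard library are available. Lean on these libraries where they do the work, as an engineer would, in place of code of your own. Each camera call takes 0.05 s, during which the arm holds its last target.

## Working session

There is one attempt and no reset: what is moved stays moved. The work goes in short steps, Python scripts to look and compute and a shell command to move; the robot and the scene stay as the last step left them, time stands still between calls to the robot, and variables do not carry over. Pictures are saved under pics/ and viewed, and the job is handed in when it is done.

```bash
mkdir -p pics; ls
python3 - <<'E'
from workcell import manip
import cv2, numpy as np
print(manip.get_obs())
for n in ["scene","top","wrist"]:
    c=manip.camera(n); cv2.imwrite(f"pics/{n}0.png",c["pixels"][:,:,::-1]); np.savez(f"pics/{n}0.npz",**c)
    print(n,c["K"],c.get("origin"),c.get("rotation"),c.get("hand_eye"))
E
```

```text
pics
{'clock': 0.0, 'joint_pos': array([ 1.24341608,  0.33288402, -0.0647001 ,  1.46092745,  0.02161022,
        1.34989925, -0.08851206]), 'joint_velocities': array([ 0.00040886, -0.00055957, -0.00033065,  0.00123896, -0.00083735,
       -0.00155698, -0.00070077]), 'tau': array([-8.55841918e-04, -6.25455022e+01,  4.85322531e-02, -3.91603732e+01,
        1.61994004e-02,  1.00991849e-02,  3.35173024e-05]), 'position': array([ 0.18744175, -0.59586827,  0.24751495]), 'ee_rot': array([ 8.06254728e-01, -5.91568093e-01, -5.94770763e-04, -3.89738721e-04]), 'ft_force': array([-0.30414829, -0.00218206, -0.08192703]), 'torque': array([-0.01840346, -0.03122751, -0.01262448]), 'grip_width': 0.999807827175955}
scene [[366.20983015   0.         258.09080389]
 [  0.         366.20983015 192.67672027]
 [  0.           0.           1.        ]] [0.17235894 0.47492566 0.62213392] [-0.26043304  0.87026449 -0.39812705  0.1277075 ] None
top [[434.63367109   0.         251.53937863]
 [  0.         434.63367109 191.56979007]
 [  0.           0.           1.        ]] [ 0.46973437 -0.02902354  1.05464407] [ 0.71612032 -0.69646892  0.0418176  -0.01881541] None
wrist [[277.35543596   0.         257.81776285]
 [  0.         277.35543596 190.48236989]
 [  0.           0.           1.        ]] None None [[ 9.99998923e-01 -6.16863258e-04  1.33187667e-03  9.76688932e-04]
 [ 2.38213122e-04  9.63577489e-01  2.67429179e-01 -6.83623414e-02]
 [-1.44833361e-03 -2.67428573e-01  9.63576598e-01 -1.24980427e-01]
 [ 0.00000000e+00  0.00000000e+00  0.00000000e+00  1.00000000e+00]]
```

View pics/scene0.png

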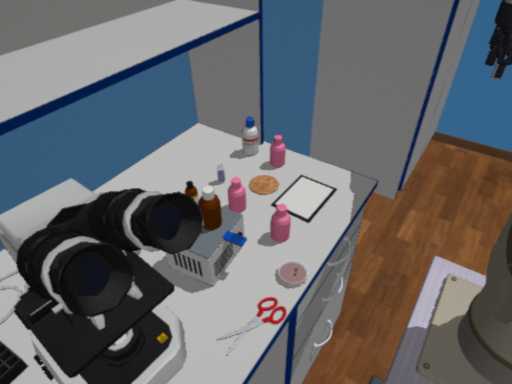

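View pics/top0.png

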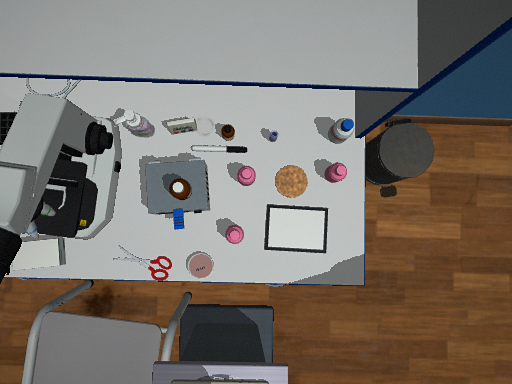

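The top view shows the coaster near (291,181), the mat near (297,228), the unit near (177,186) with its tab at (179,218), and the brown bottle at (179,188). The pink bottles are decoys. Next I'll measure these.

```bash
cat > h.py <<'E'
import numpy as np, cv2
from scipy.spatial.transform import Rotation as R
from workcell import manip
def pose(c,o=None):
    if c.get("origin") is not None: return R.from_quat(c["rotation"]).as_matrix(), np.array(c["origin"])
    T=np.eye(4);T[:3,:3]=R.from_quat(o["ee_rot"]).as_matrix();T[:3,3]=o["position"];T=T@c["hand_eye"];return T[:3,:3],T[:3,3]
def plane(c,uv,z,o=None):
    Rm,p=pose(c,o); uv=np.atleast_2d(uv).astype(float)
    d=np.c_[uv,np.ones(len(uv))]@np.linalg.inv(c["K"]).T@Rm.T
    return p+d*((z-p[2])/d[:,2])[:,None]
def cloud(c,o=None):
    Rm,p=pose(c,o);h,w=c["range_z"].shape
    u,v=np.meshgrid(np.arange(w),np.arange(h));z=c["range_z"]
    P=np.stack([u,v,np.ones_like(u)],-1)@np.linalg.inv(c["K"]).T*z[...,None]
    return P@Rm.T+p
def proj(c,P,o=None):
    Rm,p=pose(c,o);q=(np.atleast_2d(P)-p)@Rm@c["K"].T;return q[:,:2]/q[:,2:]
def obs():
    o=manip.get_obs();return o
def shot(n,f):
    o=manip.get_obs();c=manip.camera(n);cv2.imwrite(f"pics/{f}.png",c["pixels"][:,:,::-1]);np.savez(f"pics/{f}.npz",**c);return o,c
def blobs(m,mn=30):
    k,l,s,ce=cv2.connectedComponentsWithStats(m.astype(np.uint8));return [(s[i],ce[i],l==i) for i in range(1,k) if s[i][4]>=mn]
E
python3 - <<'E'
from h import *
c=dict(np.load("pics/top0.npz"));P=cloud(c);hsv=cv2.cvtColor(c["pixels"],cv2.COLOR_RGB2HSV);print(pose(c)[0].round(3))
# points
for nm,uv in dict(table=(230,270),coaster=(291,181),mat=(297,228),flap=(160,200),tab=(179,220),cap=(178,187),shelf=(200,50)).items():
    print(nm,P[uv[1],uv[0]].round(4))
H,S,V=[hsv[...,i].astype(int) for i in range(3)]
def rep(nm,m,z,mn=30):
    for s,ce,b in blobs(m,mn):
        r=cv2.minAreaRect(np.argwhere(b)[:,::-1].astype(np.float32)); 
        print(nm,s,ce.round(1),plane(c,ce,z).round(4),"rectc",plane(c,r[0],z).round(4),r[1],round(r[2],1))
rep("blue",(H>100)&(H<125)&(S>150)&(V>80)&(P[...,0]<0.75)&(P[...,2]<.3),0.0885)
rep("orange",(H>5)&(H<20)&(S>90)&(V>120)&(P[...,2]<.3),0.004)
flap=(np.abs(P[...,2]-.09)<.006)&(S<60)&(np.hypot(P[...,0]-P[186,177][0],P[...,1]-P[186,177][1])<.12)
rep("flap",flap,.09,100)
# mat border
m=(V<60)&(np.abs(P[...,2]-.003)<.008)&(np.abs(P[...,0]-P[228,297][0])<.08)&(np.abs(P[...,1]-P[228,297][1])<.1)
rep("matb",m,.003)
b=(H<20)&(S>100)&(P[...,2]>.1)&(P[...,2]<.2);rep("bottle brown",b,.16)
cap=(S<40)&(V>150)&(P[...,2]>.15)&(P[...,2]<.21);rep("cap",cap,.182,10)
E
```

```text
[[ 0.026 -0.996  0.086]
 [-0.999 -0.029 -0.031]
 [ 0.034 -0.085 -0.996]]
table [ 0.3708 -0.0155 -0.0006]
coaster [ 0.5896 -0.158   0.001 ]
mat [ 0.4754 -0.1746  0.0019]
flap [0.5285 0.1425 0.0899]
tab [0.4856 0.0988 0.0909]
cap [0.5503 0.0916 0.18  ]
shelf [0.7531 0.0382 0.3786]
blue [343 119  11  11  90] [347.9 123.9] [[ 0.7145 -0.275   0.0885]] rectc [[ 0.7143 -0.2752  0.0885]] (9.899494171142578, 9.899494171142578) 45.0
blue [173 209  11  20 177] [178.1 218.2] [[0.4895 0.1012 0.0885]] rectc [[0.4889 0.1014 0.0885]] (19.0, 10.0) 90.0
orange [366 125  14  12  65] [373.8 131.8] [[ 0.7183 -0.3614  0.004 ]] rectc [[ 0.7161 -0.3621  0.004 ]] (6.543410301208496, 16.983457565307617) 54.0
orange [475 143  23   3  45] [485.8 144. ] [[ 0.6968 -0.6439  0.004 ]] rectc [[ 0.6969 -0.6443  0.004 ]] (22.0, 2.0) -0.0
orange [491 153  21   3  34] [500.6 154.3] [[ 0.672  -0.6808  0.004 ]] rectc [[ 0.6728 -0.6819  0.004 ]] (20.0, 2.0) 0.0
orange [426 158  86  17 825] [474.6 165.8] [[ 0.641  -0.6144  0.004 ]] rectc [[ 0.6418 -0.5996  0.004 ]] (85.05087280273438, 14.733331680297852) 2.4
orange [275 166 
[... 2587 characters left out ...]
44922) 85.7
matb [265 205  63  48 502] [294.7 228.5] [[ 0.474  -0.1689  0.003 ]] rectc [[ 0.4743 -0.1717  0.003 ]] (61.21442794799805, 44.92671203613281) 3.3
bottle brown [169 178  21  22 233] [180.4 189.3] [[0.5476 0.0893 0.16  ]] rectc [[0.5495 0.0914 0.16  ]] (20.55480194091797, 19.922346115112305) 18.4
cap [127 110   5   8  14] [128.7 113.1] [[0.6976 0.1969 0.182 ]] rectc [[0.697  0.1972 0.182 ]] (3.1622776985168457, 6.640782833099365) 18.4
cap [173 182  10  10  82] [177.5 186.7] [[0.5507 0.0925 0.182 ]] rectc [[0.551  0.0924 0.182 ]] (9.0, 9.0) 90.0
cap [ 46 185  20  24  89] [ 57.4 190.5] [[0.536  0.3292 0.182 ]] rectc [[0.5316 0.3258 0.182 ]] (25.87235450744629, 16.15503692626953) 58.2
```

Run:
```python
import cv2
i=cv2.imread("pics/top0.png")[90:290,80:380];cv2.imwrite("pics/topz.png",cv2.resize(i,None,fx=2.6,fy=2.6,interpolation=cv2.INTER_CUBIC))
i=cv2.imread("pics/scene0.png")[110:310,130:380];cv2.imwrite("pics/scenez.png",cv2.resize(i,None,fx=3,fy=3,interpolation=cv2.INTER_CUBIC))
```

```text
(no output)
```

View pics/topz.png

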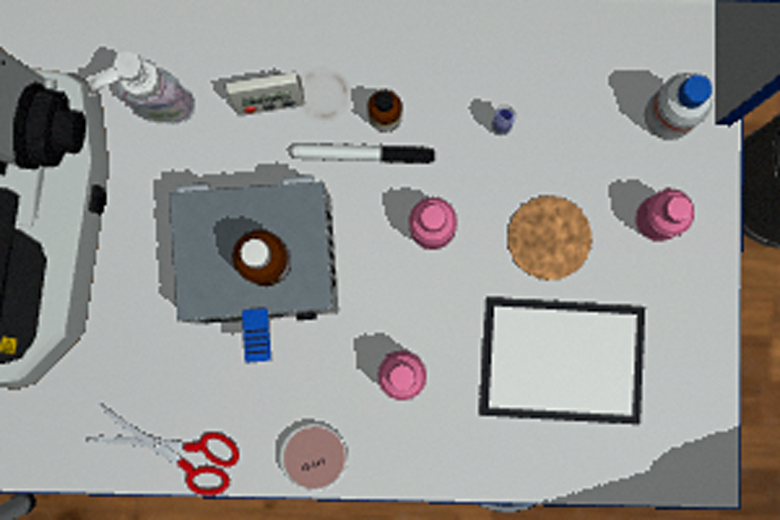

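View pics/scenez.png

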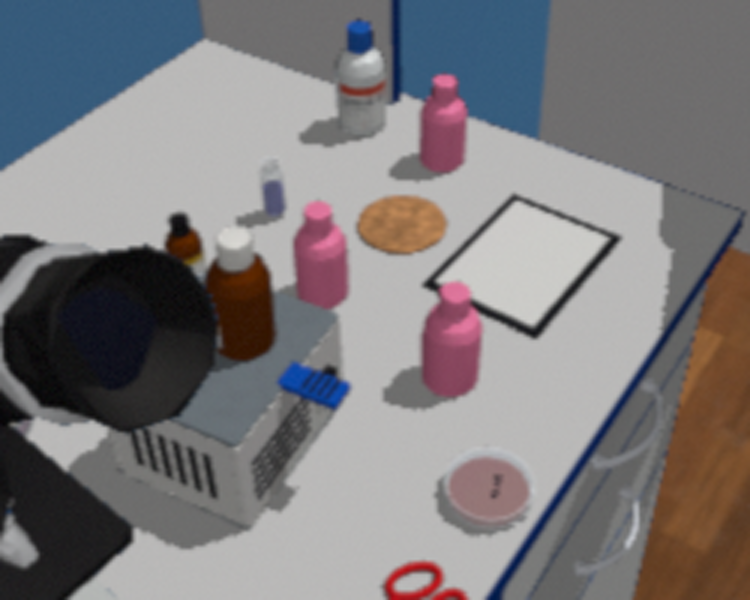

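Run:
```python
from h import *
c=dict(np.load("pics/top0.npz"));P=cloud(c);hsv=cv2.cvtColor(c["pixels"],cv2.COLOR_RGB2HSV)
H,S,V=[hsv[...,i].astype(int) for i in range(3)]
def rect(m,z,nm):
    pts=np.argwhere(m)[:,::-1].astype(np.float32); h=cv2.convexHull(pts)[:,0]
    W=plane(c,h,z)[:,:2].astype(np.float32)
    r=cv2.minAreaRect(W*1000);print(nm,np.round(r[0],1),np.round(r[1],1),round(r[2],2))
flap=(np.abs(P[...,2]-.09)<.006)&(S<70)&(np.hypot(P[...,0]-.56,P[...,1]-.1)<.12)
flap=cv2.morphologyEx(flap.astype(np.uint8),cv2.MORPH_OPEN,np.ones((5,5)));rect(flap,.09,"flap")
m=(V<75)&(np.abs(P[...,2]-.003)<.008)&(np.abs(P[...,0]-.475)<.08)&(np.abs(P[...,1]+.17)<.1)
m=max(blobs(m),key=lambda b:b[0][4])[2];rect(m,.003,"mat")
rect((H>100)&(H<125)&(S>150)&(V>80)&(np.hypot(P[...,0]-.489,P[...,1]-.1)<.05),.091,"tab")
for s,ce,b in blobs((H>160)&(S>80)&(P[...,2]>.02)&(P[...,2]<.15)): print("pink",P[b][:,2].max().round(3),plane(c,ce,.07)[0].round(3))
s0=dict(np.load("pics/scene0.npz"));Q=cloud(s0);h2=cv2.cvtColor(s0["pixels"],cv2.COLOR_RGB2HSV)
cp=(h2[...,1]<60)&(h2[...,2]>140)&(Q[...,2]>.155)&(Q[...,2]<.2)&(np.hypot(Q[...,0]-.55,Q[...,1]-.09)<.05)
for s,ce,b in blobs(cp,10): print("cap scene",s,ce,Q[b].mean(0),plane(s0,ce,.172))
tp=(h2[...,0]>100)&(h2[...,0]<125)&(h2[...,1]>150)&(np.hypot(Q[...,0]-.489,Q[...,1]-.1)<.05)
print("tab scene",Q[tp].mean(0),tp.sum())
# shelf front edge
sh=(P[...,2]>.3)&(P[...,0]>.55)&(P[...,1]<.2)&(P[...,1]>-.3);print("shelf min x",np.percentile(P[sh][:,0],[0,1,5]),np.percentile(P[sh][:,2],[1,50]))
```

```text
flap [563.4 108.8] [114.8 131.5] 6.13
mat [ 475.1 -171.8] [149.6 109.7] 88.16
tab [488.8 101.1] [42.  21.9] 2.39
pink 0.095 [ 0.606 -0.253  0.07 ]
pink 0.095 [ 0.592 -0.047  0.07 ]
pink 0.094 [ 0.458 -0.024  0.07 ]
cap scene [202 185  13  10  92] [208.19565217 189.68478261] [0.54725655 0.09352897 0.18111796] [[0.5549926  0.08566955 0.172     ]]
tab scene [0.48657729 0.102355   0.09224338] 196
shelf min x [0.70154163 0.70250327 0.70454748] [0.36751557 0.37929543]
```

```bash
python3 -m pendant '[[[5.0,1.8,0],[0,0,5],0],[[4.8,2.2,0],[0,0,5],0],[[4.6,2.7,0],[0,0,5],0],[[4.4,3.1,0],[0,0,5],0],[[4.1,3.4,0],[0,0,5],0],[[3.8,3.8,0],[0,0,5],0],[[3.4,4.1,0],[0,0,5],0],[[3.1,4.4,0],[0,0,5],0]]' 30; python3 -c "
from h import *
o=obs();print(o['joint_pos'].round(2),o['position'],R.from_quat(o['ee_rot']).as_matrix().round(3).tolist())"
```

```text
clock: 1.15
position: [0.5227, -0.3353, 0.2446]
ee_rot: [0.961, -0.275, -0.003, 0.001]
ft_force: [0.7, -0.8, 0.1]
grip_width: 1.002
[ 0.78  0.35 -0.37  1.46  0.13  1.36 -0.15] [ 0.52271617 -0.3353227   0.24464728] [[0.849, -0.528, -0.005], [-0.528, -0.849, 0.0], [-0.005, 0.003, -1.0]]
```

```bash
python3 -m pendant '[[[1.5,5.2,0],[0,0,4.8],0],[[1.2,5.4,0],[0,0,4.8],0],[[0.8,5.4,0],[0,0,4.8],0],[[0.3,5.4,0.5],[0,0,4.8],0],[[0,5.4,0.5],[0,0,4.8],0],[[0,5.4,0],[0,0,4.8],0],[[-0.4,5.3,0],[0,0,4.8],0],[[0,4.5,0],[0,0,4.4],0],[[0,0,0],[0,0,0],0]]'; python3 -c "
from h import *
o,c=shot('wrist','w1');print(o['joint_pos'].round(2),o['position'],R.from_quat(o['ee_rot']).as_matrix().round(3).tolist())
P=cloud(c,o);m=(np.abs(P[...,2]-.181)<.006)
for s,ce,b in blobs(m,60): print(s,ce,P[b].mean(0))"
```

```text
clock: 2.28
position: [0.5559, 0.104, 0.2528]
ee_rot: [0.998, 0.069, -0.004, 0.0]
ft_force: [-0.4, -0.4, -0.7]
grip_width: 1.0
[ 0.32  0.28 -0.7   1.58  0.18  1.36 -0.26] [0.55592012 0.10401831 0.25284059] [[0.99, 0.138, -0.007], [0.138, -0.99, -0.001], [-0.007, 0.0, -1.0]]
[235 204  30  29 668] [249.5239521  217.77844311] [0.5513642  0.09353893 0.18069037]
```

View pics/w1.png

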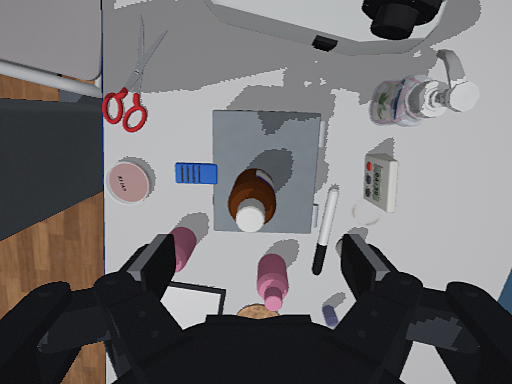

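```bash
python3 -m pendant '[[[-0.5,-1.1,0],[0,-0.4,0],0],[[0,0,-4],[0,0,0],0],[[0,0,-3],[0,0,0],0],[[0,0,0],[0,0,0],0]]'; python3 -c "
from h import *
o=obs();print(o['joint_pos'].round(2),o['position'],R.from_quat(o['ee_rot']).as_matrix().round(3).tolist())
c=dict(np.load('pics/w1.npz'))
oo=dict(position=np.array([0.55592012,0.10401831,0.25284059]),ee_rot=np.array([0.998,0.069,-.0035,0]))
P=cloud(c,oo);hsv=cv2.cvtColor(c['pixels'],cv2.COLOR_RGB2HSV)
m=(hsv[...,0]>100)&(hsv[...,0]<125)&(hsv[...,1]>150)&(P[...,2]>.06)&(P[...,2]<.11)
for s,ce,b in blobs(m,60):
  W=plane(c,np.argwhere(b)[:,::-1],.092,oo)[:,:2].astype(np.float32); print(s,P[b].mean(0),cv2.minAreaRect(W*1000))
f=(np.abs(P[...,2]-.09)<.006)&(hsv[...,1]<80)
f=cv2.morphologyEx(f.astype(np.uint8),cv2.MORPH_OPEN,np.ones((5,5)))
for s,ce,b in blobs(f,400):
  W=plane(c,np.argwhere(b)[:,::-1],.09,oo)[:,:2].astype(np.float32); print(s,P[b].mean(0),cv2.minAreaRect(W*1000))
"
```

```text
clock: 2.82
position: [0.5514, 0.081, 0.1811]
ee_rot: [0.998, 0.061, 0.0, 0.003]
ft_force: [0.9, 0.6, -0.2]
grip_width: 0.999
[ 0.35  0.31 -0.68  1.7   0.21  1.21 -0.26] [0.55141361 0.08101173 0.18106714] [[0.993, 0.122, 0.001], [0.122, -0.993, -0.006], [0.001, 0.006, -1.0]]
[175 163  42  21 696] [0.49125892 0.10130726 0.09133144] ((490.18359375, 101.05661010742188), (42.967124938964844, 21.519287109375), 7.0730204582214355)
[  212   110   114   124 10196] [0.56504036 0.12040165 0.08940318] ((564.3214111328125, 108.85015869140625), (114.89753723144531, 130.86529541015625), 6.123936653137207)
```

```bash
python3 -m pendant '[[[0,1.2,0],[0.3,0,0],0],[[0,0,-2.5],[0,0,0],0],[[0,0,-2.2],[0,0,0],0],[[0,0,0],[0,0,0],0]]'; python3 -c "
from h import *
o=obs();print(o['joint_pos'].round(2),o['position'],R.from_quat(o['ee_rot']).as_matrix().round(3).tolist())"
```

```text
clock: 3.32
position: [0.5542, 0.0934, 0.139]
ee_rot: [0.998, 0.059, 0.005, -0.0]
ft_force: [0.1, -0.9, 0.3]
grip_width: 1.006
[ 0.32  0.35 -0.68  1.74  0.25  1.12 -0.31] [0.55420482 0.09342688 0.13899358] [[0.993, 0.118, 0.009], [0.118, -0.993, 0.001], [0.009, 0.0, -1.0]]
```

```bash
python3 -m pendant '[[[-0.3,0,-0.5],[0,0.4,0],0],[[0,0,0],[0,0,0],110],[[0,0,0],[0,0,0],255],[[0,0,0],[0,0,0],255],[[0,0,0],[0,0,0],255],[[0,0,0],[0,0,0],255]]' 30; python3 -c "
from h import *
o=obs();print(o['position'],R.from_quat(o['ee_rot']).as_matrix().round(3).tolist())"
```

```text
clock: 4.08
position: [0.5527, 0.0941, 0.1377]
ee_rot: [0.998, 0.059, 0.003, -0.001]
ft_force: [-0.1, 0.9, -1.0]
grip_width: 0.49
[0.55274273 0.09411562 0.13766973] [[0.993, 0.118, 0.006], [0.118, -0.993, 0.002], [0.007, -0.001, -1.0]]
```

```bash
python3 -m pendant '[[[0,0,3],[0,0,0],255],[[0,0,3],[0,0,0],255],[[0.3,-2,0],[0,0,0],255],[[0.6,-4,0],[0,0,0],255],[[0.6,-4,0],[0,0,0],255],[[0.6,-4,0],[0,0,0],255],[[0.6,-4,0],[0,0,0],255],[[0.5,-4,0],[0,0,0],255],[[0.2,-2,0],[0,0,0],255],[[0,0,0],[0,0,0],255]]'; python3 -c "
from h import *
o=obs();print(o['position'],R.from_quat(o['ee_rot']).as_matrix().round(3).tolist())"
```

```text
clock: 5.32
position: [0.5855, -0.1516, 0.1983]
ee_rot: [0.998, 0.061, 0.002, -0.001]
ft_force: [0.4, 0.4, -1.7]
grip_width: 0.491
[ 0.58553246 -0.15164097  0.19831149] [[0.993, 0.121, 0.004], [0.121, -0.993, 0.003], [0.005, -0.002, -1.0]]
```

Lifted and carried. Now down toward the coaster, with a check before contact.

```bash
python3 -m pendant '[[[0.4,-0.6,-3],[0,0,0],255],[[0,0,-4],[0,0,0],255],[[0,0,-4],[0,0,0],255],[[0,0,-2],[0,0,0],255],[[0,0,0],[0,0,0],255]]'; python3 -c "
from h import *
o=obs();print(o['position'],R.from_quat(o['ee_rot']).as_matrix().round(3).tolist())
o,c=shot('scene','s2')"
```

```text
clock: 5.95
position: [0.5911, -0.1471, 0.067]
ee_rot: [0.998, 0.066, 0.004, -0.003]
ft_force: [-1.1, 0.6, -1.7]
grip_width: 0.486
[ 0.59109014 -0.14705573  0.0670467 ] [[0.991, 0.131, 0.008], [0.131, -0.991, 0.007], [0.009, -0.006, -1.0]]
```

View pics/s2.png

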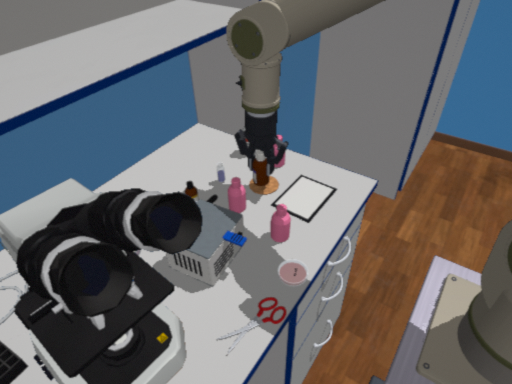

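```bash
python3 -m pendant '[[[-0.2,-1.0,0],[-0.4,0.45,0],255],[[0,0,-0.8],[0,0,0],255],[[0,0,-0.4],[0,0,0],255],[[0,0,0],[0,0,0],255]]'; python3 -c "
from h import *
o=obs();print(o['position'],R.from_quat(o['ee_rot']).as_matrix().round(3).tolist())"
```

```text
clock: 6.5
position: [0.5918, -0.1585, 0.0593]
ee_rot: [0.998, 0.065, 0.003, 0.002]
ft_force: [-0.3, 0.7, -2.1]
grip_width: 0.487
[ 0.59182689 -0.15845506  0.05928599] [[0.991, 0.13, 0.006], [0.13, -0.991, -0.003], [0.006, 0.004, -1.0]]
```

```bash
python3 -m pendant '[[[-0.2,0,-0.5],[0,0.3,0],255],[[0,0,0],[0,0,0],255]]'; python3 -m pendant '[[[0,0,-0.3],[0,0,0],255],[[0,0,0],[0,0,0],255]]'
```

```text
clock: 6.75
position: [0.5897, -0.1584, 0.054]
ee_rot: [0.998, 0.065, 0.0, 0.002]
ft_force: [0.1, -0.8, -1.3]
grip_width: 0.49
clock: 7.0
position: [0.5901, -0.1583, 0.0516]
ee_rot: [0.998, 0.065, 0.001, 0.002]
ft_force: [-1.1, 0.1, 2.9]
grip_width: 0.491
```

Contact (+2.9 N up at the expected height). Open partway, then fully, and rise.

```bash
python3 -m pendant '[[[0,0,0],[0,0,0],90],[[0,0,0],[0,0,0],0],[[0,0,0],[0,0,0],0],[[0,0,0],[0,0,0],0]]';  python3 -m pendant '[[[0,0,2],[0,0,0],0],[[0,0,4],[0,0,0],0],[[0,0,5],[0,0,0],0],[[0,0,5],[0,0,0],0],[[0,0,0],[0,0,0],0]]'; python3 -c "
from h import *
o,c=shot('wrist','w3');print(o['joint_pos'].round(2),o['position'])
o,c=shot('scene','s3')
P=cloud(c);hsv=cv2.cvtColor(c['pixels'],cv2.COLOR_RGB2HSV)"
```

```text
clock: 7.5
position: [0.5904, -0.1583, 0.0516]
ee_rot: [0.998, 0.065, 0.001, 0.002]
ft_force: [0.7, 0.4, 0.4]
grip_width: 0.999
clock: 8.12
position: [0.5901, -0.1574, 0.2226]
ee_rot: [0.998, 0.066, 0.003, 0.002]
ft_force: [0.2, 0.0, -0.1]
grip_width: 0.999
[ 0.63  0.36 -0.56  1.52  0.2   1.31  0.18] [ 0.59010214 -0.15736166  0.22260845]
```

View pics/w3.png

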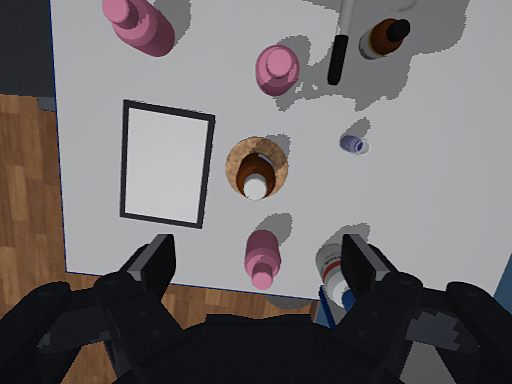

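View pics/s3.png

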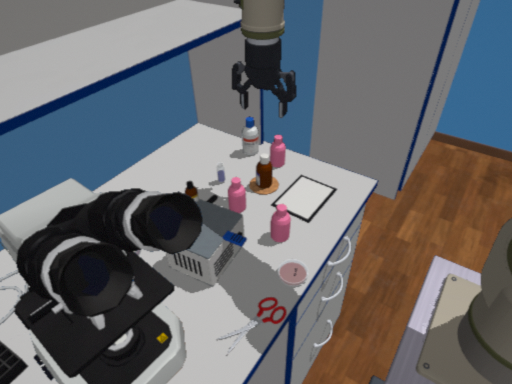

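```bash
python3 -m pendant '[[[-1.2,2.8,0],[0,0,9.9],0],[[-1.2,2.9,0],[0,0,9.9],0],[[-1.2,2.9,0],[0,0,9.9],0],[[-1.2,2.9,0],[0,0,9.9],0],[[-1.2,2.9,0],[0,0,9.9],0],[[-1.2,2.9,0],[0,0,9.9],0],[[-1.2,2.9,-1],[0,0,9.9],0],[[-1.2,2.9,-1],[0,0,9.9],0],[[-1.2,2.9,-1],[0,0,9.9],0],[[0,0,0],[0,0,0],0]]'; python3 -c "
from h import *
o,c=shot('wrist','w4');print(o['joint_pos'].round(2),o['position'],R.from_quat(o['ee_rot']).as_matrix().round(3).tolist())
P=cloud(c,o);hsv=cv2.cvtColor(c['pixels'],cv2.COLOR_RGB2HSV)
m=(hsv[...,0]>100)&(hsv[...,0]<125)&(hsv[...,1]>150)&(P[...,2]>.06)&(P[...,2]<.11)
for s,ce,b in blobs(m,60):
  W=plane(c,np.argwhere(b)[:,::-1],.092,o)[:,:2].astype(np.float32); print(s,P[b].mean(0),cv2.minAreaRect(W*1000))
"
```

```text
clock: 9.48
position: [0.4687, 0.1092, 0.1778]
ee_rot: [0.645, 0.764, -0.007, -0.001]
ft_force: [-0.3, -0.2, 0.6]
grip_width: 1.001
[ 0.56  0.18 -0.96  1.87  0.17  1.18  1.29] [0.46874364 0.10916102 0.17780385] [[-0.167, 0.986, -0.012], [0.986, 0.167, -0.01], [-0.008, -0.013, -1.0]]
[ 232  196   28   53 1130] [0.4889086  0.10029321 0.09123618] ((488.43365478515625, 100.03244018554688), (45.03538513183594, 21.52676773071289), 6.388060569763184)
```

View pics/w4.png

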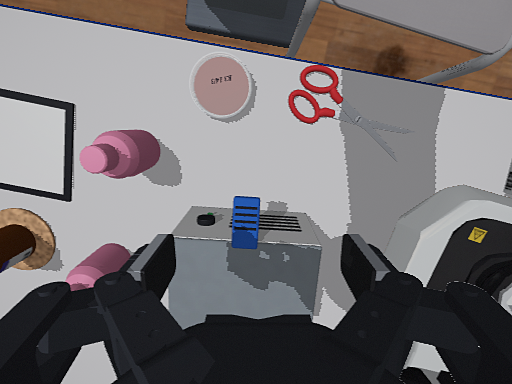

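```bash
python3 -m pendant '[[[1.2,-0.9,0],[0.6,-0.7,-3.5],0],[[0,0,-3],[0,0,0],0],[[0,0,-2],[0,0,0],0],[[0,0,0],[0,0,0],0]]'; python3 -c "
from h import *
o=obs();print(o['joint_pos'].round(2),o['position'],R.from_quat(o['ee_rot']).as_matrix().round(3).tolist())"
```

```text
clock: 10.02
position: [0.4858, 0.0916, 0.1267]
ee_rot: [0.679, 0.734, 0.002, 0.001]
ft_force: [0.8, 0.1, 0.3]
grip_width: 1.001
[ 0.54  0.27 -0.91  1.91  0.24  1.07  1.18] [0.48582448 0.09157068 0.12667541] [[-0.077, 0.997, 0.003], [0.997, 0.077, 0.001], [0.001, 0.003, -1.0]]
```

```bash
python3 -m pendant '[[[-0.5,0.9,-1],[0,0.2,1.5],0],[[0,0,-2],[0,0,0],0],[[0,0,-0.9],[0,0,0],0],[[0,0,0],[0,0,0],0]]'; python3 -c "
from h import *
o=obs();print(o['joint_pos'].round(2),o['position'],R.from_quat(o['ee_rot']).as_matrix().round(3).tolist())"
```

```text
clock: 10.52
position: [0.4819, 0.1, 0.0862]
ee_rot: [0.671, 0.742, 0.001, -0.0]
ft_force: [0.8, -0.9, 0.4]
grip_width: 1.0
[ 0.5   0.33 -0.89  1.95  0.3   1.    1.14] [0.48186752 0.10001015 0.08621891] [[-0.1, 0.995, 0.001], [0.995, 0.1, 0.002], [0.002, 0.001, -1.0]]
```

```bash
python3 -m pendant '[[[0,0,0],[0,0,0],150],[[0,0,0],[0,0,0],255],[[0,0,0],[0,0,0],255],[[0,0,0],[0,0,0],255],[[0,0,0],[0,0,0],255],[[0,0,0],[0,0,0],255]]' 30;python3 -m pendant '[[[0.1,0,1.2],[0,0,0],255],[[0.4,0.04,2.3],[0,0,0],255],[[0.9,0.1,2.2],[0.2,-2,0],255],[[0,0,0],[0,0,0],255]]';  python3 -c "
from h import *
o=obs();print(o['joint_pos'].round(2),o['position'],R.from_quat(o['ee_rot']).as_matrix().round(3).tolist())"
```

```text
clock: 11.28
position: [0.4825, 0.1006, 0.0874]
ee_rot: [0.67, 0.742, 0.002, 0.0]
ft_force: [-1.1, 0.4, -1.2]
grip_width: 0.251
clock: 11.78
position: [0.4973, 0.1022, 0.1474]
ee_rot: [0.67, 0.742, 0.016, 0.012]
ft_force: [2.9, 1.3, -1.9]
grip_width: 0.249
[ 0.54  0.25 -0.93  1.89  0.23  1.08  1.2 ] [0.49731987 0.1022453  0.14739504] [[-0.101, 0.994, 0.039], [0.995, 0.101, 0.007], [0.003, 0.04, -0.999]]
```

```bash
python3 -m pendant '[[[0.35,0.04,0.8],[0.3,-3,0],255],[[1.3,0.14,1.9],[0.3,-3,0],255],[[1.7,0.18,1.6],[0.3,-3,0],255],[[0,0,0],[0,0,0],255]]';  python3 -c "
from h import *
o=obs();print(o['joint_pos'].round(2),o['position'],R.from_quat(o['ee_rot']).as_matrix().round(3).tolist())
d=(.6177-o['position'][0])/.9943*1000;z=o['position'][2]*1000+2-85;print(d,z,np.hypot(d,z),np.degrees(np.arctan2(z,d))-1.5)"
```

```text
clock: 12.28
position: [0.5313, 0.1059, 0.1905]
ee_rot: [0.667, 0.738, 0.075, 0.066]
ft_force: [3.7, 2.2, -4.3]
grip_width: 0.248
[ 0.59  0.15 -0.94  1.88  0.19  0.98  1.24] [0.5312829  0.10585221 0.19053266] [[-0.102, 0.975, 0.197], [0.995, 0.099, 0.023], [0.003, 0.199, -0.98]]
86.91249896029711 107.5326600404455 138.26444029792214 49.553373004653444
```

```bash
python3 -m pendant '[[[2.0,0.21,1.35],[0.3,-3,0],255],[[2.2,0.23,0.95],[0.3,-3,0],255],[[2.3,0.25,0.55],[0.3,-3,0],255],[[0,0,0],[0,0,0],255]]';  python3 -c "
from h import *
o=obs();print(o['joint_pos'].round(2),o['position'],R.from_quat(o['ee_rot']).as_matrix().round(3).tolist())
d=(.6177-o['position'][0])/.9943*1000;z=o['position'][2]*1000+2-85;print(d,z,np.hypot(d,z),np.degrees(np.arctan2(z,d))-1.5)
shot('scene','s5')"
```

```text
clock: 12.78
position: [0.5977, 0.113, 0.2192]
ee_rot: [0.66, 0.73, 0.133, 0.119]
ft_force: [1.7, 1.0, -3.1]
grip_width: 0.254
[ 0.56  0.18 -0.93  1.83  0.29  0.87  1.19] [0.59766871 0.11298413 0.21922799] [[-0.102, 0.931, 0.349], [0.995, 0.094, 0.038], [0.003, 0.352, -0.936]]
20.146123208051232 136.22799181342128 137.709593107494 80.08776581613515
```

View pics/s5.png

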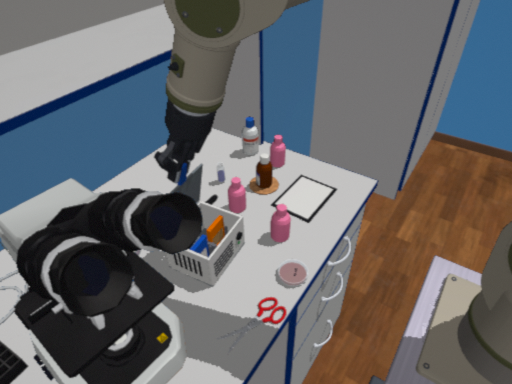

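The flap is at about 80°. The orange plate is in the right-hand (-y) bay, near (215,229), with the blue one beside it. I'll take the flap on to about 95°.

```bash
python3 -m pendant '[[[1.8,0.19,0.15],[0,0,0],255],[[1.6,0.17,-0.05],[0,0,0],255],[[0,0,0],[0,0,0],255]]';  python3 -c "
from h import *
o=obs();print(o['joint_pos'].round(2),o['position'],R.from_quat(o['ee_rot']).as_matrix().round(3).tolist())
d=(.6177-o['position'][0])/.9943*1000;z=o['position'][2]*1000+2-85;print(d,z,np.hypot(d,z),np.degrees(np.arctan2(z,d))-1.5)"
```

```text
clock: 13.2
position: [0.631, 0.1166, 0.2203]
ee_rot: [0.66, 0.73, 0.132, 0.118]
ft_force: [-0.2, -0.9, -1.0]
grip_width: 0.252
[ 0.5   0.27 -0.9   1.74  0.37  0.91  1.15] [0.63096443 0.11663867 0.22033686] [[-0.102, 0.933, 0.346], [0.995, 0.095, 0.037], [0.002, 0.348, -0.937]]
-13.340475650702702 137.33685900995113 137.98326396091008 94.048127715025
```

```bash
python3 -m pendant '[[[0,0,0],[0,0,0],150],[[0,0,0],[0,0,0],0],[[0,0,0],[0,0,0],0],[[-1,-0.1,2.7],[0,0,0],0],[[-2,-0.2,3],[0,0,0],0],[[-3,-0.3,2],[-0.5,5,0],0],[[-3,-0.3,0],[-0.5,5,0],0],[[-2,-0.2,0],[-0.5,5,0],0],[[0,0,0],[-0.5,5,0],0],[[0,0,0],[0,0,0],0]]';  python3 -c "
from h import *
o,c=shot('wrist','w6');print(o['joint_pos'].round(2),o['position'],R.from_quat(o['ee_rot']).as_matrix().round(3).tolist())
shot('scene','s6');shot('top','t6')"
```

```text
clock: 14.45
position: [0.5159, 0.104, 0.3016]
ee_rot: [0.671, 0.742, -0.001, 0.0]
ft_force: [-0.3, -0.3, -0.3]
grip_width: 1.005
[ 0.57  0.2  -0.97  1.6   0.16  1.44  1.26] [0.51586476 0.10395716 0.30160046] [[-0.1, 0.995, -0.001], [0.995, 0.1, -0.002], [-0.002, -0.001, -1.0]]
```

View pics/w6.png

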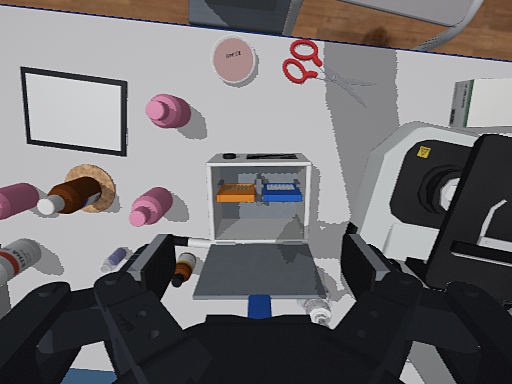

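View pics/s6.png

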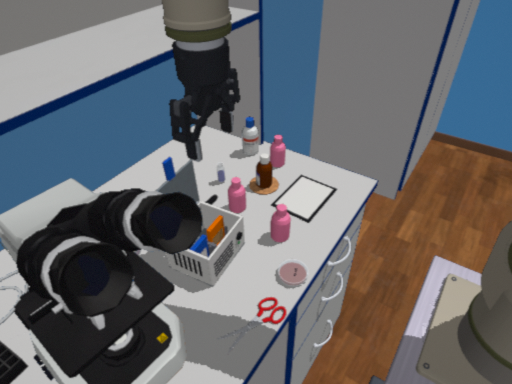

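View pics/t6.png

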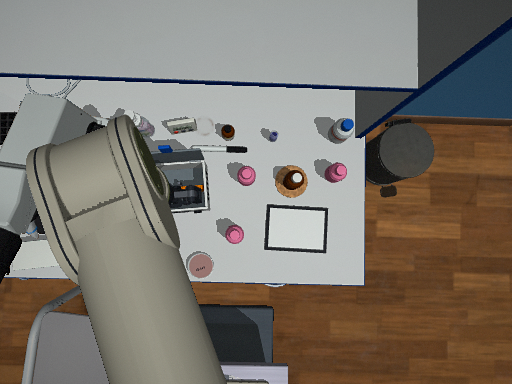

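```bash
python3 - <<'E'
from h import *
c=dict(np.load('pics/w6.npz'));o=obs()
P=cloud(c,o);hsv=cv2.cvtColor(c['pixels'],cv2.COLOR_RGB2HSV);H,S=hsv[...,0].astype(int),hsv[...,1]
for nm,m in dict(orange=(H>5)&(H<20)&(S>150),blue=(H>100)&(H<125)&(S>150)).items():
  m=m&(np.abs(P[...,2]-.072)<.008)
  for s,ce,b in blobs(m,60):
    W=plane(c,np.argwhere(b)[:,::-1],.072,o)[:,:2].astype(np.float32);r=cv2.minAreaRect(W*1000)
    print(nm,s,P[b].mean(0),r)
th=np.radians(6.12);U=np.array([.563,.109]);Rm=np.array([[np.cos(th),-np.sin(th)],[np.sin(th),np.cos(th)]])
print("expected orange",U+Rm@[-.004,-.032],"blue",U+Rm@[-.004,.032])
w=(np.abs(P[...,2]-.085)<.006)&(S<60)&(np.hypot(P[...,0]-.56,P[...,1]-.11)<.1)
h=plane(c,np.argwhere(w)[:,::-1],.085,o)[:,:2].astype(np.float32);print(cv2.minAreaRect(h*1000))
f=(P[...,2]>.12)&(P[...,2]<.19)&(np.abs(P[...,0]-.63)<.05)&(np.abs(P[...,1]-.11)<.06);q=P[f];print("flap slope deg",90+np.degrees(np.polyfit(q[:,2],q[:,0],1)[0]),f.sum())
E
python3 - <<'E'
import cv2
i=cv2.imread("pics/w6.png")[140:260,190:330];cv2.imwrite("pics/w6z.png",cv2.resize(i,None,fx=5,fy=5,interpolation=cv2.INTER_CUBIC))
E
```

```text
orange [ 48 185  31  29 423] [ 0.58494209 -0.15101049  0.07025776] ((585.8786010742188, -152.07749938964844), (39.41324234008789, 35.2445068359375), 25.676664352416992)
orange [216 193  38   9 312] [0.56012883 0.07583968 0.07128741] ((559.5861206054688, 75.41825866699219), (11.190753936767578, 49.74180603027344), 5.86313009262085)
blue [263 193  39   9 329] [0.55336212 0.13852777 0.07106674] ((553.0845947265625, 138.76992797851562), (11.182526588439941, 50.9729118347168), 5.863093852996826)
expected orange [0.56243435 0.07675593] blue [0.55561124 0.14039118]
((563.0719604492188, 107.77505493164062), (114.89089965820312, 131.40621948242188), 6.131455421447754)
flap slope deg 90.96838763881166 3971
```

View pics/w6z.png

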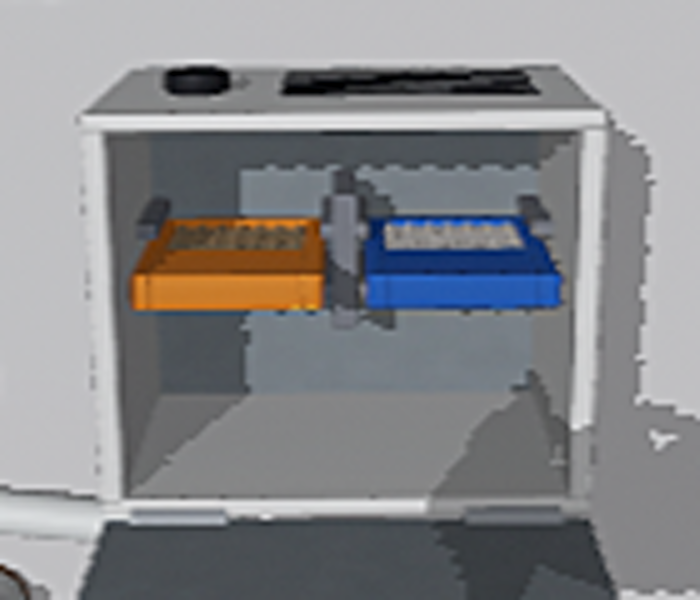

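```bash
python3 -m pendant '[[[0,0,0],[0,0,-10],100],[[0,0,0],[0,0,-10],147],[[0.5,-0.3,0],[0,0,-10],147],[[0.6,-0.3,0],[0,0,-10],147],[[0.6,-0.4,0],[0,0,-10],147],[[0.6,-0.4,-1],[0,0,-10],147],[[0.6,-0.4,-1],[0,0,-10],147],[[0.6,-0.4,-1],[0,0,-10],147],[[0.6,-0.4,-1],[0,0,-9.7],147],[[0,0,0],[0,0,0],147]]' 30;  python3 -c "
from h import *
o,c=shot('wrist','w7');print(o['joint_pos'].round(2),o['position'],o['grip_width'],R.from_quat(o['ee_rot']).as_matrix().round(3).tolist())
P=cloud(c,o);hsv=cv2.cvtColor(c['pixels'],cv2.COLOR_RGB2HSV);H,S=hsv[...,0].astype(int),hsv[...,1]
for nm,m in dict(orange=(H>5)&(H<20)&(S>150),blue=(H>100)&(H<125)&(S>150)).items():
  m=m&(np.abs(P[...,2]-.072)<.008)
  for s,ce,b in blobs(m,60):
    W=plane(c,np.argwhere(b)[:,::-1],.072,o)[:,:2].astype(np.float32);r=cv2.minAreaRect(W*1000)
    print(nm,s,P[b].mean(0),r)"
```

```text
clock: 15.85
position: [0.5547, 0.0781, 0.2645]
ee_rot: [1.0, 0.029, 0.004, 0.008]
ft_force: [-0.9, -0.0, 0.2]
grip_width: 0.421
[ 0.4   0.25 -0.75  1.59  0.19  1.37 -0.31] [0.55469293 0.07810548 0.26446823] 0.42057785300501066 [[0.998, 0.059, 0.009], [0.059, -0.998, -0.015], [0.008, 0.015, -1.0]]
orange [257 150   9  44 347] [0.56107418 0.07676402 0.07137827] ((561.0594482421875, 76.22837829589844), (9.344565391540527, 51.35464859008789), 3.7853949069976807)
blue [253  91  11  49 412] [0.55434954 0.13953848 0.07131879] ((554.2434692382812, 139.3610076904297), (9.651719093322754, 51.19375228881836), 5.962750434875488)
```

View pics/w7.png

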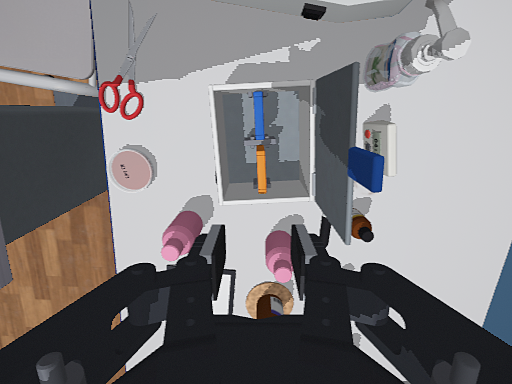

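```bash
python3 -m pendant '[[[0.6,-0.2,0],[0.9,0.5,2.6],147],[[0,0,-4],[0,0,0],147],[[0,0,-5],[0,0,0],147],[[0,0,-4],[0,0,0],147],[[0,0,0],[0,0,0],147]]' 30;  python3 -c "
from h import *
o=obs();print(o['joint_pos'].round(2),o['position'],o['grip_width'],R.from_quat(o['ee_rot']).as_matrix().round(3).tolist())"
```

```text
clock: 16.52
position: [0.561, 0.0782, 0.1375]
ee_rot: [0.998, 0.065, 0.006, -0.001]
ft_force: [0.3, -0.5, 1.8]
grip_width: 0.42
[ 0.39  0.38 -0.73  1.73  0.28  1.12 -0.29] [0.5609665  0.07815224 0.13745232] 0.42047619964347055 [[0.991, 0.131, 0.012], [0.131, -0.991, 0.003], [0.012, -0.001, -1.0]]
```

```bash
python3 -m pendant '[[[0,-0.2,0],[-0.2,0.7,-1.4],147],[[0,0,-1.5],[0,0,0],147],[[0,0,-1.5],[0,0,0],147],[[0,0,0],[0,0,0],147]]' 30;  python3 -c "
from h import *
o=obs();print(o['position'],o['ft_force'],R.from_quat(o['ee_rot']).as_matrix().round(3).tolist());o,c=shot('wrist','w8')"
```

```text
clock: 17.02
position: [0.5634, 0.0767, 0.1109]
ee_rot: [0.999, 0.054, 0.003, 0.001]
ft_force: [-0.3, 0.1, 0.4]
grip_width: 0.419
[0.56340278 0.07665697 0.11092617] [-0.28395122  0.08150528  0.39107517] [[0.994, 0.108, 0.006], [0.108, -0.994, -0.001], [0.006, 0.001, -1.0]]
```

View pics/w8.png

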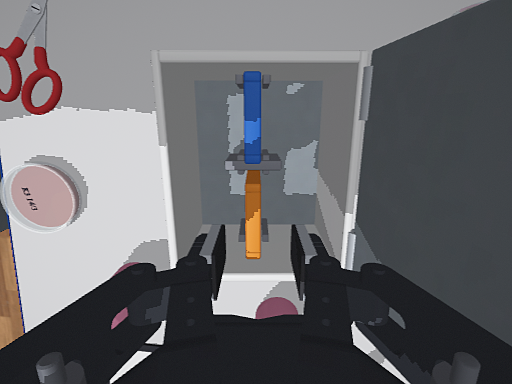

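```bash
python3 -m pendant '[[[-0.2,-0.05,-1.5],[0,0.3,0],147],[[0,0,-1.5],[0,0,0],147],[[0,0,-1.2],[0,0,0],147],[[0,0,0],[0,0,0],147]]' 30;  python3 -c "
from h import *
o=obs();print(o['position'],o['ft_force'],R.from_quat(o['ee_rot']).as_matrix().round(3).tolist())"
```

```text
clock: 17.58
position: [0.5612, 0.0763, 0.0663]
ee_rot: [0.999, 0.054, 0.0, 0.0]
ft_force: [-0.1, -0.0, 0.4]
grip_width: 0.424
[0.56116982 0.07626288 0.0662978 ] [-0.10938019 -0.01916057  0.35051611] [[0.994, 0.108, 0.0], [0.108, -0.994, -0.001], [0.0, 0.001, -1.0]]
```

```bash
python3 -m pendant '[[[0,0,-0.5],[0,0,0],147],[[0,0,0],[0,0,0],200],[[0,0,0],[0,0,0],255],[[0,0,0],[0,0,0],255],[[0,0,0],[0,0,0],255]]' 45;  python3 -c "
from h import *
o=obs();print(o['position'],o['ft_force'],o['grip_width']*85,R.from_quat(o['ee_rot']).as_matrix().round(3).tolist())"
```

```text
clock: 18.2
position: [0.5619, 0.0764, 0.0619]
ee_rot: [0.999, 0.054, 0.001, 0.0]
ft_force: [-0.5, -0.1, -1.4]
grip_width: 0.107
[0.56192429 0.07644265 0.06191904] [-0.49156728 -0.10278252 -1.40189207] 9.116480797601188 [[0.994, 0.108, 0.002], [0.108, -0.994, -0.0], [0.002, 0.001, -1.0]]
```

```bash
python3 -m pendant '[[[0,0,0.7],[0,0,0],255],[[0,0,1.5],[0,0,0],255],[[0,0,1.5],[0,0,0],255],[[0,0,1.5],[0,0,0],255],[[0,0,2],[0,0,0],255],[[0,0,2.5],[0,0,0],255],[[0,0,2.5],[0,0,0],255],[[0,0,1.5],[0,0,0],255],[[0,0,0],[0,0,0],255]]';  python3 -c "
from h import *
o=obs();print(o['position'],o['ft_force'],o['grip_width']*85,R.from_quat(o['ee_rot']).as_matrix().round(3).tolist());o,c=shot('scene','s9');shot('wrist','w9')"
```

```text
clock: 19.32
position: [0.5624, 0.0769, 0.2104]
ee_rot: [0.999, 0.054, 0.003, 0.0]
ft_force: [0.3, 0.0, 0.0]
grip_width: 0.113
[0.56243377 0.07689604 0.21038577] [0.34728253 0.04882758 0.00983248] 9.607235852500706 [[0.994, 0.109, 0.007], [0.109, -0.994, -0.001], [0.007, 0.001, -1.0]]
```

View pics/s9.png

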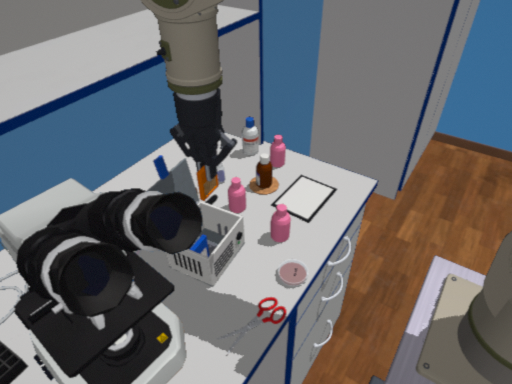

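View pics/w9.png

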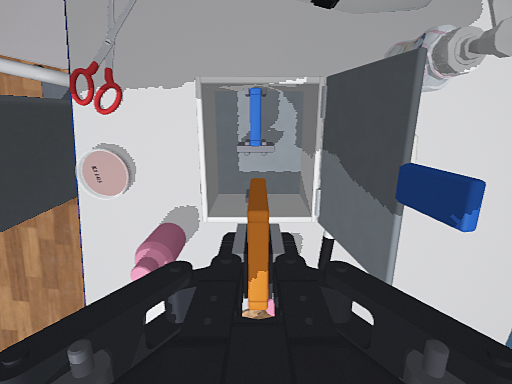

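```bash
python3 -m pendant '[[[-0.5,-1.2,0],[0,0,-0.8],255],[[-0.8,-2.5,0],[0,0,-0.8],255],[[-0.9,-2.8,0],[0,0,-0.8],255],[[-1,-2.8,0],[0,0,-0.8],255],[[-1,-2.8,0],[0,0,-0.8],255],[[-1,-2.8,0],[0,0,-0.8],255],[[-1,-2.8,0],[0,0,-0.8],255],[[-1,-2.8,0],[0,0,-0.8],255],[[-0.9,-2.8,0],[0,0,-0.8],255],[[-0.6,-1.6,0],[0,0,-0.8],255],[[0,0,0],[0,0,0],255]]';  python3 -c "
from h import *
o=obs();print(o['position'],o['ft_force'],o['grip_width']*85,R.from_quat(o['ee_rot']).as_matrix().round(3).tolist())"
```

```text
clock: 20.8
position: [0.4619, -0.1868, 0.1995]
ee_rot: [1.0, -0.024, -0.005, -0.001]
ft_force: [-0.0, 0.4, -1.2]
grip_width: 0.108
[ 0.46189536 -0.1867972   0.19949475] [-0.0040884   0.41391121 -1.19821559] 9.20132554144462 [[0.999, -0.048, -0.011], [-0.048, -0.999, 0.003], [-0.011, -0.002, -1.0]]
```

```bash
python3 -m pendant '[[[1.3,1.4,-1],[-0.2,-0.6,0.9],255],[[0,0,-1.5],[0,0,0],255],[[0,0,-1.2],[0,0,0],255],[[0,0,0],[0,0,0],255],[[0,0,0],[0,0,0],255]]';  python3 -c "
from h import *
o=obs();print(o['position'],o['ft_force'],o['grip_width']*85,R.from_quat(o['ee_rot']).as_matrix().round(3).tolist())"
```

```text
clock: 21.42
position: [0.4761, -0.1679, 0.1589]
ee_rot: [1.0, -0.013, -0.0, -0.001]
ft_force: [0.5, -0.1, -0.8]
grip_width: 0.107
[ 0.47612927 -0.16791228  0.15890608] [ 0.48284312 -0.10335654 -0.77593297] 9.104178430198363 [[1.0, -0.025, -0.001], [-0.025, -1.0, 0.001], [-0.001, -0.001, -1.0]]
```

```bash
python3 -m pendant '[[[0,-0.4,0],[0,0,0],255],[[0,0,0],[0,0,0],255],[[0,0,0],[0,0,0],255],[[0,0,0],[0,0,0],255],[[0,0,0],[0,0,0],255]]';  python3 - <<'E'
from h import *
o=obs();print(o['position'],o['ft_force'],o['grip_width']*85,np.abs(o['joint_velocities']).max())
_,s=shot('scene','s10');_,t=shot('top','t10');shot('wrist','w10')
Q=cloud(s);h=cv2.cvtColor(s['pixels'],cv2.COLOR_RGB2HSV);H,S,V=[h[...,i].astype(int) for i in range(3)]
m=(H>5)&(H<22)&(S>140)&(np.abs(Q[...,0]-.475)<.06)&(np.abs(Q[...,1]+.172)<.08)&(Q[...,2]>.03)
q=Q[m];print("plate",m.sum(),q.min(0),q.max(0),q.mean(0))
P=cloud(t);h=cv2.cvtColor(t['pixels'],cv2.COLOR_RGB2HSV);H,S,V=[h[...,i].astype(int) for i in range(3)]
m=(S<40)&(V>150)&(P[...,2]>.085)&(P[...,2]<.11)&(np.hypot(P[...,0]-.589,P[...,1]+.158)<.04)
for b in blobs(m,10):print("cap",b[1],P[b[2]].mean(0))
E
```

```text
clock: 22.05
position: [0.4765, -0.1729, 0.16]
ee_rot: [1.0, -0.013, 0.0, -0.0]
ft_force: [-0.3, 0.2, -0.5]
grip_width: 0.109
[ 0.47650395 -0.17293409  0.15998124] [-0.34710534  0.24684171 -0.49585519] 9.231274274324448 0.0019291302494707967
plate 190 [ 0.45974421 -0.19481519  0.10741493] [ 0.49135706 -0.14494666  0.1747776 ] [ 0.47394062 -0.15713227  0.14309976]
cap [296.90909091 177.03030303] [ 0.58829338 -0.15966289  0.09447125]
```

View pics/s10.png

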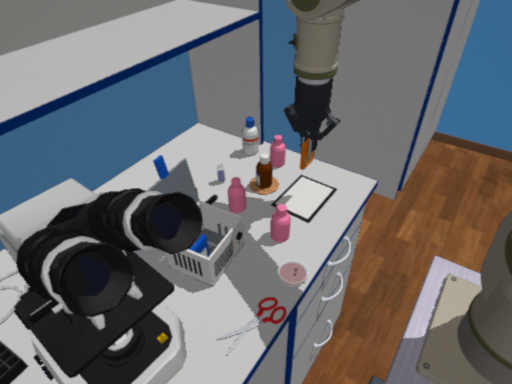

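View pics/t10.png

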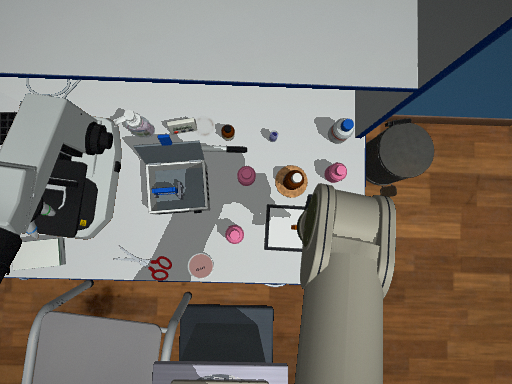

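```bash
python3 -c "
from workcell import manip
print(manip.hand_in()); o=manip.get_obs();print(o['clock'],o['position'],o['grip_width'])"
```

```text
the job is handed in; nothing more can be done
None
the job is handed in; nothing more can be done
```

I did all the steps and handed the job in at about 22 s of the 72 s allowed. The hand-in gives no verdict, so the outcome below rests on my own last checks.

- **Bottle:** it is let go and standing on the coaster. The cap measured at (0.588, -0.160) m, against a coaster centre of (0.589, -0.158) m. The cap top at about 0.095 m matches an upright bottle on the coaster.
- **Flap:** I took it to about 94° by its tab and it stayed open. The gripper pose gave 94°, while a rough depth fit of the panel gave about 91°. Both are above the 1.3 rad (74°) limit, and the last pictures still show it open.
- **Plates:** the orange plate is gripped at about 9 mm opening. It is roughly 1–2 mm from the mat centre, judged by the gripper position, with its lower edge about 0.104–0.107 m up. It is square to the mat within about 1°, with the tool upright and the joints at rest. The blue plate is still in its bay.

No check failed. The one disagreement was the 3° difference in flap angle.

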